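# Seat the power supply on its locating pins

## Task

Take the power supply unit off the sloped rack and mount it in the black chassis: set it down over the three locating pins so that its lugs lie fully home and level on the stand-offs, the two-hole lug on the pair of pins, and let go. Lower it into place, do not drop it, and leave all the other things where they are.

Things in the scene. Friction and masses are not known exactly. Their poses are not given: they have to be found in the camera images.
- psu: Power supply unit: sheet-metal box with slots in its lid, 108 long (x) x 56 wide (y) x 42 mm high, a flat mounting lug at each end; about 0.45 kg, balanced near its middle. Origin: centre of the underside; z from underside to lid. Grip it across its 56 mm width. At the start it lies on the sloped rack, lid outwards, its +x end uphill, z leaning 30 degrees from vertical (towards the rack's -x).
- lug_pair (a point): Point on the unit midway between the two holes of its wide lug, level with the underside, at psu (67, 0, 0) mm. The lug is 56 wide, 27 long, 4 mm thick; its square holes are 12 mm wide, at psu y = +16 and -16 mm.
- lug_single (a point): Centre of the one square hole (12 mm wide) in the unit's narrow lug, level with the underside, at psu (-67, 0, 0) mm. The lug is 34 wide, 27 long, 4 mm thick.
- rack: Fixed sloped feed rack of grey sheet: a plate 172 long x 110 mm wide whose top rises at 30 degrees towards the rack's +x and is 66 mm above the table at its middle, 110 mm at its upper edge. A lip 12 mm high closes the lower edge; nothing stands at the sides or above. Origin: on the table under the plate's middle; z up.
- chassis: Fixed black plastic tray 250 (x) x 230 (y) mm, walls 50 high and 4 thick, floor 5 mm above the table, black posts 49 mm high in the corners. Inside, three metal stand-offs for the unit; along its -y wall (y below -50 mm) a circuit module, top 25 mm above the table, and the loose heatsink. Origin: on the table under its centre; z up.
- seat (a point): Where the psu's origin must come, psu x along seat x, z up: at chassis (0, 26, 15) mm, axes of the chassis. The shoulders of the three stand-offs (18 mm across) are level with it; a steel pin of 8 mm diameter rises 14 mm from each, its top 4 mm tapered. When seated the lugs lie on the shoulders; 59 mm stay free beside the unit to the +y wall, over 45 mm on the -y side.
- pins_pair (a point): Point midway between the two pins for the wide lug, at shoulder height, at seat (67, 0, 0) mm; the pins stand at seat y = +16 and -16 mm.
- pin_single (a point): The lone pin for the narrow lug, on its axis at shoulder height, at seat (-67, 0, 0) mm.
- heatsink: finned aluminium block 80 x 40 x 26 mm, loose on the floor of the chassis beside the pins; bystander, leave it. Origin: centre of its underside
- jar: clear screw jar with a black cap, diameter 56, height 60 mm; bystander. Origin: centre of its underside
- bottle: white bottle, diameter 48, height 130 mm; bystander. Origin: centre of its underside
- driver: black electric screwdriver lying along its y axis, 230 mm long (100 mm behind its origin, 130 mm ahead to the bit), 42 mm thick; bystander. Origin: centre of its underside
- tape: roll of yellow tape lying flat, diameter 100, height 45 mm; bystander. Origin: centre of its underside
- fan: black square fan 80 x 80 x 25 mm lying flat; bystander. Origin: centre of its underside

How it is judged:
By the outcome, as a careful person would: the job done as asked, in the order asked, and still so for the second after the job is handed in, with the robot touching nothing.
It also fails if it takes over 45 s, if anything falls off the work surface, if the arm or the gripper's body presses on something with over 40 N, if the wrist force passes 120 N, or if a joint passes its speed limit or range.

## Robot

A 6-joint arm with a two-finger parallel gripper is mounted at the origin on the work surface. World frame = base frame: x ahead of the robot, y to its left, z up, the work surface at z = 0. Lengths are in mm, angles in rad, forces in N, time in s.
With the tool pointing down it reaches from about 325 to 875 mm from the base axis. Payload 4.4 kg.
Tool frame: the origin (TCP) lies at the very end of the fingers, on their centre line; the grasp point (between the pads) lies 19 mm behind it; z points along the fingers, y is the line along which they close (so a half turn about z gives the same grasp; the last joint's range is limited). The gripper opens to 85 mm and grips with 20 to 120 N. Pads are 22 mm wide; open, the fingers measure 114 mm over their backs; the gripper's body (76 mm by 85 mm) begins 54 mm behind the grasp point. The pads swing forward as they close: fully open they stand 13 mm farther back than shut.
Start: joints at [-1.397, 0.207, 1.542, -0, 1.393, -0.15], TCP at [182.936, -545.125, 209.882] pointing down, gripper open.
Joint ranges: [-2.73, 2.73], [-0.86, 2.22], [0.23, 2.46], [-1.11, 4.25], [0.08, 2.63], [-2.82, 2.82]. Speed limits (rad/s): [2.79, 2.79, 3.14, 3.14, 3.14, 3.14].

## Interface

Orientations are given as a rotation vector (axis times angle).
In Python, from workcell import ctrl gives the robot as it stands. Calls block until the motion is done:
- ctrl.move_to(position, orientation): joint-space move of the TCP to a pose.
- ctrl.move_l(position, ori=None, max_speed=150, f_stop=None): straight line of the TCP; ori=None keeps the orientation; max_speed is the mean speed in mm/s. With f_stop (N) it stops when the force on the tool has changed by that much, and returns True; else False.
- ctrl.movej(angles): joint-space move.
- ctrl.gripper_to(opening, strength=None): finger opening in mm; strength is the grip in N (None keeps the last); returns when the fingers have stopped.
- ctrl.wait(seconds).
- ctrl.solve_ik(position, orientation): joint angles nearest the present ones, or None.
- ctrl.get_state(): the state.
- ctrl.capture(name): name is "scene" or "top" or "wrist"; returns a dict with "frame" (420x560x3 uint8, red, green, blue), "depth" (420x560 float32, mm along the optical axis (not along the pixel's ray), 0 where there is no reading), "fx", "fy", "cx", "cy" (pixels), "D" ([k1, k2, p1, p2, k3] as OpenCV has them; the pictures are not rectified), "world_from_camera" (4x4, takes a point from camera to world coordinates). Camera axes: x right, y down, z forward; pixel columns grow to the right and rows downward; lengths in mm; the calibration is good to about 2 mm. A picture is of the moment at which its call begins.
A pose or a line that the arm cannot do raises ctrl.MotionError and nothing moves.
- ctrl.close_job(): hands the job in; it is judged then, once.
Trained networks look in a picture, given as the dict that the camera call returned (one of the last four; its "shot" number tells which), for a name from the list of things; names that differ only in an ending like _2 or _b are one class to them, and where a whole thing is asked for, a point or a joint stands for the part that bears it (a point fixed in the world has none). Each returns a list of dicts, best first, with "confidence" (0 to 1); they miss things now and then, are a little off and sometimes report something else, mostly with a low value. They report only what shows in the picture. A call takes as long as a camera call.
- ctrl.find_in(label, picture): "position" ([x, y, z] in mm, in world coordinates, good to about 4 mm: the middle of the surface that is visible of it).
- ctrl.landmark_of(label, picture): "position" ([x, y, z] in mm, in world coordinates, good to about 4 mm: a listed point, or the origin of a listed thing).
The state is a dict: "clock": time; "joint_pos": joint angles; "qd": joint speeds; "effort": joint torques, N m; "ee_pos": TCP position; "tool_rot": TCP orientation; "contact_force": force on the tool from outside, world axes, zero at the start; "wrist_torque": the same for the moment, N m; "opening": finger opening in mm; "grasp_force": force on a finger pad.
Only numpy, scipy, OpenCV 4.12 (cv2) and the standard library are available. Lean on these libraries where they do the work, as an engineer would, in place of code of your own. Each camera call takes 0.05 s, during which the arm holds its last target. There are 200 camera calls.

## Working session

There is one attempt and no reset: what is moved stays moved. The work goes in short steps, each a Python script; the robot and the scene stay as the last script left them, time stands still between calls to the robot, and variables do not carry over. Pictures are saved under pics/ and viewed, at most 10 in all, crops included, and the job is handed in when it is done.

```bash
mkdir -p pics; ls; python3 - <<'E'
from workcell import ctrl
import cv2,numpy as np
np.set_printoptions(precision=1,suppress=True)
for n in ["scene","top"]:
    p=ctrl.capture(n); cv2.imwrite(f"pics/{n}0.png",p["frame"][:,:,::-1])
    print(n,p["fx"],p["D"],p["world_from_camera"])
    for l in ["psu","lug_pair","lug_single","rack","chassis","seat","pins_pair","pin_single","heatsink","jar","bottle","driver","tape","fan"]:
        r=ctrl.landmark_of(l,p)[:2]
        print(l,[(np.array(a["position"]),round(a["confidence"],2)) for a in r])
print(ctrl.get_state())
E
```

```text
pics
scene 393.8997002491202 [-0.1  0.   0.   0.   0. ] [[   0.8    0.4   -0.4 1044.4]
 [   0.6   -0.5    0.6 -664.9]
 [   0.    -0.8   -0.6  707.8]
 [   0.     0.     0.     1. ]]
psu [(array([ 579.7, -258.3,   65.5]), 0.69)]
lug_pair [(array([ 634.2, -270.6,   97. ]), 0.95)]
lug_single [(array([ 524.3, -243.5,   30.2]), 0.86)]
rack [(array([ 580.9, -254.6,   -2.2]), 0.85)]
chassis [(array([560.3, 248.7,  -2.1]), 0.95), (array([503.9, 171.6,   1.5]), 0.4)]
seat [(array([568.2, 275.2,  14.7]), 0.72)]
pins_pair [(array([787.6, 174.5,   0.2]), 0.71), (array([633.4, 271.4,  15.6]), 0.65)]
pin_single [(array([500.2, 279.3,  17. ]), 0.77), (array([465.4,  -5.2,   0.1]), 0.27)]
heatsink [(array([501.3, 172.5,   4.8]), 0.71), (array([467.2,  -2.7,   3.3]), 0.28)]
jar [(array([761.7,  -6.4,  -0.2]), 0.81)]
bottle [(array([668.6,  -1.7,   3.9]), 0.68)]
driver [(array([467.6,  -5.1,  -1.3]), 0.9)]
tape [(array([634.8, 270.6,  13.5]), 0.15)]
fan [(array([ 791.4, -171.7,    2. ]), 0.95)]
top 461.61185087312987 [-0.1  0.   0.   0.   0. ] [[  -0.    -1.     0.1  500.6]
 [  -1.     0.     0.   -41.
[... 612 characters left out ...]
.73), (array([502.3, 169.7,   4.3]), 0.65)]
jar [(array([765.2,  -7. ,   3. ]), 0.7)]
bottle [(array([670.5,  -1.4,   0.7]), 0.85)]
driver [(array([462.8,  -3.9,  -0.7]), 0.78)]
tape [(array([785.8, 177.7,   0.5]), 0.97)]
fan [(array([ 791.7, -171. ,    1.2]), 0.68), (array([763.2,  -8. ,   0.7]), 0.52)]
{'clock': 1.5, 'joint_pos': array([-1.4,  0.2,  1.5,  0. ,  1.4, -0.2]), 'qd': array([ 0.,  0., -0.,  0., -0.,  0.]), 'effort': array([  0. , -38.3, -29.2,  -0. ,   0. ,  -0. ]), 'ee_pos': array([ 182.9, -545.1,  209.9]), 'tool_rot': array([-3.1, -0.5, -0. ]), 'contact_force': array([0.1, 0.1, 0.5]), 'wrist_torque': array([-0.1, -0. ,  0. ]), 'grasp_force': 0.0, 'opening': 85.49715718273939}
```

View pics/scene0.png

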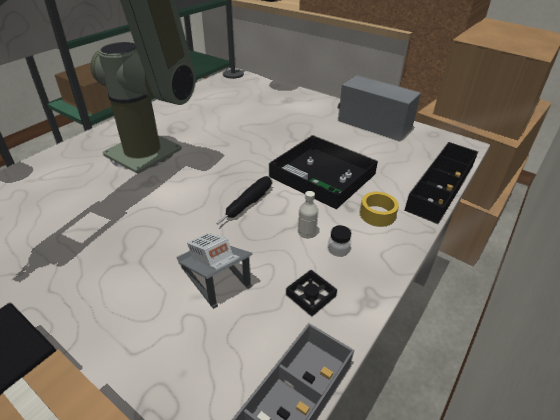

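View pics/top0.png

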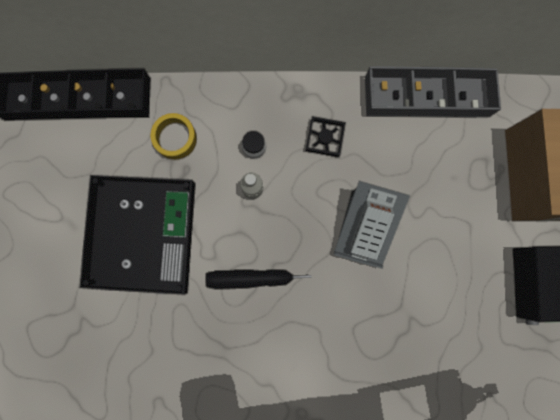

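The top view shows the PSU on the rack at about (372,225), with the wide lug uphill. In the chassis at (137,235) the pin pair shows at (124,204) and (138,205), the single pin at (126,264) and the heatsink at (172,262). These match the network's positions. Next I'll take close wrist views of both.

```bash
cat > h.py <<'E'
from workcell import ctrl
import cv2,numpy as np
from scipy.spatial.transform import Rotation as R
np.set_printoptions(precision=2,suppress=True)
def psu_rot(yaw,tilt=0):   # columns psu x,y,z in world (tilt: +x end up)
    return (R.from_euler('z',yaw)*R.from_euler('y',-tilt)).as_matrix()
def tool_rv(M,flip):       # tool z = -psu z, tool y = +-psu y
    s=-1 if flip else 1
    return R.from_matrix(np.c_[-s*M[:,0],s*M[:,1],-M[:,2]]).as_rotvec()
def best(l,p):
    r=ctrl.landmark_of(l,p); return [(np.array(a["position"]),round(a["confidence"],2)) for a in r[:2]]
def snap(name):
    p=ctrl.capture("wrist"); cv2.imwrite(f"pics/{name}.png",p["frame"][:,:,::-1]); np.save(f"pics/{name}.npy",p,allow_pickle=True); return p
E
python3 - <<'E'
from h import *
M=psu_rot(-0.28,np.pi/6); c=np.array([579,-258,66.])
for f in (0,1):
    for d in (6,45,120,200,250):
        q=ctrl.solve_ik(c+M[:,2]*d,tool_rv(M,f)); print(f,d,q)
    for z in (21,90,250): print(f,z,ctrl.solve_ik([566.5,274.5,z],tool_rv(psu_rot(-0.06),f)))
E
```

```text
0 6 [-0.66  0.22  1.96  0.39  0.5  -2.25]
0 45 [-0.67  0.12  1.99  0.36  0.57 -2.22]
0 120 [-0.71 -0.06  2.02  0.32  0.73 -2.19]
0 200 [-0.76 -0.25  2.02  0.29  0.92 -2.17]
0 250 [-0.79 -0.35  2.    0.29  1.04 -2.17]
0 21 [ 0.31  0.52  1.54  0.    1.08 -1.2 ]
0 90 [ 0.31  0.43  1.51  0.    1.2  -1.2 ]
0 250 [ 0.31  0.29  1.35  0.    1.5  -1.2 ]
1 6 [-0.66  0.22  1.96  0.39  0.5   0.89]
1 45 [-0.67  0.12  1.99  0.36  0.57  0.92]
1 120 [-0.71 -0.06  2.02  0.32  0.73  0.95]
1 200 [-0.76 -0.25  2.02  0.29  0.92  0.97]
1 250 [-0.79 -0.35  2.    0.29  1.04  0.97]
1 21 [0.31 0.52 1.54 0.   1.08 1.94]
1 90 [0.31 0.43 1.51 0.   1.2  1.94]
1 250 [0.31 0.29 1.35 0.   1.5  1.94]
```

```bash
python3 - <<'E'
from h import *
ctrl.move_to([566,262,300],tool_rv(psu_rot(-0.06),1))
p=snap("ch"); print(ctrl.get_state()["clock"])
for l in ["seat","pins_pair","pin_single","chassis","heatsink"]: print(l,best(l,p))
M=psu_rot(-0.28,np.pi/6); c=np.array([579,-258,66.])
ctrl.move_to(c+M[:,2]*240,tool_rv(M,1))
p=snap("ps"); print(ctrl.get_state()["clock"])
for l in ["psu","lug_pair","lug_single","rack"]: print(l,best(l,p))
E
```

```text
4.6917
seat [(array([565.3, 271.9,  14.6]), 0.67)]
pins_pair [(array([633.7, 274.1,  18.1]), 0.84)]
pin_single [(array([499.9, 278.5,  18.4]), 0.87)]
chassis [(array([562.3, 249. ,   2.5]), 0.8)]
heatsink [(array([507.3, 172.9,   0.5]), 0.91)]
6.8
psu [(array([ 576.3, -257.4,   62.9]), 0.75)]
lug_pair [(array([ 636. , -272.2,   98.3]), 0.66)]
lug_single [(array([ 525.1, -241.7,   29.7]), 0.82)]
rack []
```

View pics/ch.png

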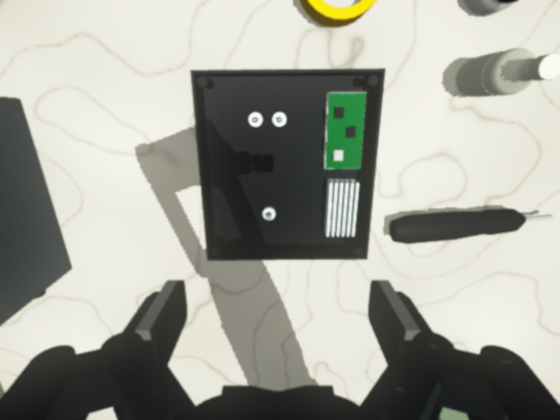

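View pics/ps.png

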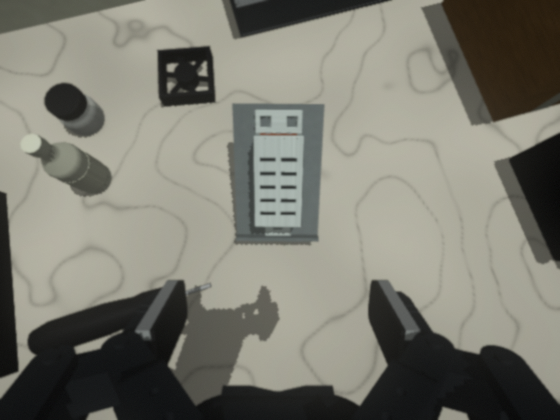

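The chassis view shows the shoulders as white rings at (255,119), (279,119) and (268,213). The PSU view shows the lid at about (278,180), with the wide lug's holes at (265,121) and (292,121). I'll refine both from blobs and depth.

```bash
cat >> h.py <<'E'
def rays(p,px):
    K=np.array([[p["fx"],0,p["cx"]],[0,p["fy"],p["cy"]],[0,0,1]])
    n=cv2.undistortPoints(np.float64(px).reshape(-1,1,2),K,np.array(p["D"]))[:,0]
    T=p["world_from_camera"]; d=np.c_[n,np.ones(len(n))]
    return T[:3,3],d@T[:3,:3].T
def onplane(p,px,pt,nrm):
    o,d=rays(p,px); return o+d*(((np.array(pt)-o)@nrm)/(d@nrm))[:,None]
def cloud(p):
    h,w=p["depth"].shape; v,u=np.mgrid[:h,:w]
    o,d=rays(p,np.c_[u.ravel(),v.ravel()]); return (o+d*p["depth"].reshape(-1,1)).reshape(h,w,3)
def pins(p,centres,r=11):
    out=[]
    g=p["frame"].min(2).astype(float)
    for u,v in centres:
        s=g[v-r:v+r+1,u-r:u+r+1]; m=(s>110).astype(np.uint8)
        m=cv2.morphologyEx(m,cv2.MORPH_CLOSE,np.ones((5,5),np.uint8))
        (a,b),rad=cv2.minEnclosingCircle(cv2.findNonZero(m)); mo=cv2.moments(m,True)
        out.append([u-r+mo['m10']/mo['m00'],v-r+mo['m01']/mo['m00']]); print(out[-1],(u-r+a,v-r+b,rad))
    return np.array(out)
E
python3 - <<'E'
from h import *
z=np.array([0,0,1.])
ch=np.load("pics/ch.npy",allow_pickle=True).item(); ps=np.load("pics/ps.npy",allow_pickle=True).item()
top=ctrl.capture("top")
def seat(p,c,r):
    P=onplane(p,pins(p,c,r),[0,0,16],z); print(P)
    pp=(P[0]+P[1])/2; x=pp-P[2]; print("seat",(pp+P[2])/2,"yaw",np.arctan2(x[1],x[0]),"L",np.linalg.norm(x),np.linalg.norm(P[0]-P[1]), "yaw pair", np.arctan2(-(P[0]-P[1])[0],(P[0]-P[1])[1]))
seat(ch,[(255,119),(279,119),(268,213)],10); seat(top,[(124,204),(138,205),(126,264)],6)
M=psu_rot(-0.28,np.pi/6); c=np.array([577,-257.5,65.])
for p in (ps,top):
    q=(cloud(p)-c)@M; ok=(p["depth"]>0)&(abs(q[...,0])<90)&(abs(q[...,1])<60)
    lid=q[ok&(q[...,2]>36)&(q[...,2]<50)]; 
    pl=q[ok&(abs(q[...,2])<8)&(abs(q[...,1])>36)&(abs(q[...,0])<60)]
    print("lid n",len(lid),"z",np.median(lid[:,2]),"std",lid[:,2].std(),"rack z",np.median(pl[:,2]) if len(pl) else None)
    print("slope fit",np.linalg.lstsq(np.c_[lid[:,:2],np.ones(len(lid))],lid[:,2],rcond=None)[0])
    rc=cv2.minAreaRect(np.float32(lid[:,:2])); print(rc, np.percentile(lid[:,:2],[1,99],axis=0))
E
```

```text
[255.12182741116752, 119.34010152284264] (255.0303030014038, 120.25757598876953, 8.796138763427734)
[279.03553299492387, 118.60406091370558] (279.0, 117.73529434204102, 8.792447090148926)
[268.6442953020134, 213.29530201342283] (268.6666669845581, 213.3333330154419, 6.87194299697876)
[[633.9  285.95  16.  ]
 [632.88 253.91  16.  ]
 [500.14 277.19  16.  ]]
seat [566.76 273.56  16.  ] yaw -0.054431707921892294 L 133.44896786076418 32.05372749755426 yaw pair -0.03168509864881535
[124.33333333333333, 203.22222222222223] (124.0, 203.5, 6.020897388458252)
[137.734375, 203.6875] (137.07142877578735, 203.42857122421265, 5.309410095214844)
[126.0, 262.8243243243243] (126.0, 263.5, 6.020897388458252)
[[632.98 284.29  16.  ]
 [631.77 253.38  16.  ]
 [498.95 276.32  16.  ]]
seat [565.66 272.58  16.  ] yaw -0.05607957493461772 L 133.63495717594182 30.935514551775192 yaw pair -0.03919089621074873
lid n 4423 z 41.748735098886904 std 0.8432102669459814 rack z -0.24762517912999282
slope fit [-0.   -0.   41.73]
((2.806041717529297, -0.9784660339355469), (56.3084831237793, 107.41545867919922), 89.89283752441406) [[-49.95 -28.27]
 [ 55.75  26.4 ]]
lid n 1406 z 42.99385329720839 std 1.7456542322662139 rack z 0.8447816790410585
slope fit [-0.01 -0.01 42.93]
((1.4399948120117188, -0.875152587890625), (57.67411804199219, 110.31419372558594), 89.37593078613281) [[-51.77 -28.76]
 [ 55.39  27.39]]
```

Estimates: the PSU origin is at offset (2.3, -0.95, 0) from my guess, with the yaw confirmed. The seat is at about (566.3, 273.1) with yaw -0.053. Now I'll grasp, lift, move over the chassis and look again.

```bash
python3 - <<'E'
from h import *
M=psu_rot(-0.28,np.pi/6); o=np.array([577,-257.5,65.])+M@[2.3,-.95,0]; rv=tool_rv(M,1)
ctrl.move_to(o+M[:,2]*70,rv)
print(ctrl.move_l(o+M[:,2]*8,rv,max_speed=80,f_stop=15))
ctrl.gripper_to(45,60)
s=ctrl.get_state(); print(s["opening"],s["grasp_force"],s["contact_force"],s["ee_pos"])
ctrl.move_l(o+M[:,2]*50,rv,max_speed=80)
ctrl.move_l(o+M[:,2]*40+[-30,0,160],rv,max_speed=200)
s=ctrl.get_state(); print(s["opening"],s["grasp_force"],s["contact_force"],s["clock"])
ctrl.move_to([566.3,273.1,130],tool_rv(psu_rot(-0.053),1))
p=snap("held"); s=ctrl.get_state(); print(s["ee_pos"],s["opening"],s["contact_force"],s["wrist_torque"],s["clock"])
for l in ["lug_pair","lug_single","psu","pins_pair"]: print(l,best(l,p))
E
```

```text
False
54.346331446736535 61.80782675743103 [-4.84  2.61  6.61] [ 574.85 -257.74   74.1 ]
53.68155546063978 64.46710467338562 [-0.07  0.99 -6.36] 10.6917
[567.17 271.92 130.57] 53.916929460163345 [ 0.46 -1.26 -4.07] [-0.02  0.01 -0.01] 12.6917
lug_pair [(array([632.7, 267. , 119.3]), 0.68)]
lug_single []
psu [(array([565.6, 275.5, 122.3]), 0.91)]
pins_pair []
```

View pics/held.png

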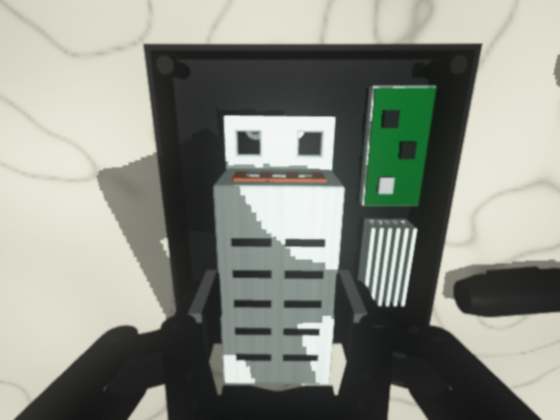

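The held view shows the PSU gripped across its width, wide lug up, with holes at about (249,143) and (310,143) and stand-offs just visible through them. I'll measure its pose from the holes and depth.

```bash
cat >> h.py <<'E'
def holes(p,c0,r=20):
    """dark square hole centres near guesses (area centroid of filled quad contour)"""
    out=[]; g=p["frame"].max(2)
    for u,v in c0:
        m=(g[v-r:v+r,u-r:u+r]<135).astype(np.uint8)
        print("\n".join("".join(".#"[x] for x in row) for row in m[::2]))
    return
def psu_pose(p,zguess,yaw,c):
    M=psu_rot(yaw); q=(cloud(p)-np.array([*c,zguess]))@M; ok=p["depth"]>0
    lid=q[ok&(abs(q[...,0])<48)&(abs(q[...,1])<24)&(abs(q[...,2]-42)<10)]
    f=np.linalg.lstsq(np.c_[lid[:,:2],np.ones(len(lid))],lid[:,2],rcond=None)[0]
    lug=q[ok&(q[...,0]>57)&(q[...,0]<80)&(abs(q[...,1])<26)&(abs(q[...,2])<12)]
    al=q[ok&(abs(q[...,1])<32)&(abs(q[...,0])<60)&(q[...,2]>36)&(q[...,2]<50)]
    print("lid fit dz/dx,dz/dy,z",f,len(lid),"lug z",np.median(lug[:,2]),lug[:,:2].min(0),lug[:,:2].max(0),"lid rect",cv2.minAreaRect(np.float32(al[:,:2])))
E
python3 - <<'E'
from h import *
p=np.load("pics/held.npy",allow_pickle=True).item()
psu_pose(p,122,-0.053,[567.2,271.9])
crop=p["frame"][105:190,215:345,::-1]; cv2.imwrite("pics/crop1.png",cv2.resize(crop,None,fx=6,fy=6,interpolation=cv2.INTER_NEAREST))
q=np.linalg.inv(p["world_from_camera"]); s=ctrl.get_state(); print(s["ee_pos"],s["tool_rot"],tool_rv(psu_rot(-0.053),1))
E
```

```text
lid fit dz/dx,dz/dy,z [ 0.   -0.   41.84] 17997 lug z 3.7882596627344753 [ 57. -26.] [79.83 25.98] lid rect ((-0.9711532592773438, 0.12268447875976562), (63.95158386230469, 109.12386322021484), 89.43279266357422)
[566.77 272.3  130.4 ] [-3.14  0.09 -0.  ] [ 3.14 -0.08 -0.  ]
```

View pics/crop1.png

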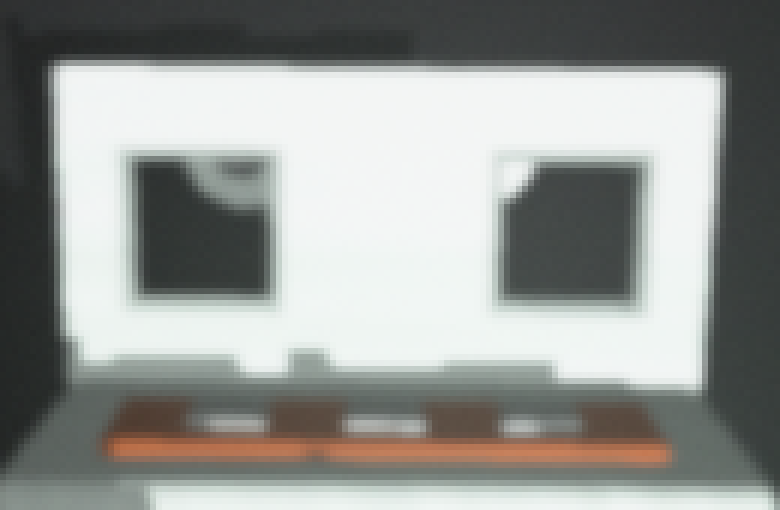

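```bash
python3 - <<'E'
from h import *
p=np.load("pics/held.npy",allow_pickle=True).item(); z=np.array([0,0,1.])
H=onplane(p,[(247.8,142.5),(309.8,142.8)],[0,0,125.9],z); print(H,np.linalg.norm(H[0]-H[1]))
d=H[0]-H[1]; yaw=np.arctan2(-d[0],d[1]); mid=H.mean(0)
print("psu yaw",yaw,"origin if yaw", mid-67*np.array([np.cos(yaw),np.sin(yaw),0]), "cam",p["world_from_camera"][:3,3])
for i in range(4): ctrl.wait(.1); s=ctrl.get_state(); print(s["ee_pos"],R.from_rotvec(s["tool_rot"]).as_matrix()[:2,0])
E
```

```text
[[634.55 282.74 125.9 ]
 [632.65 250.68 125.9 ]] 32.11843635434095
psu yaw -0.059311809420743176 origin if yaw [566.72 270.68 125.9 ] cam [652.39 266.38 295.37]
[566.54 272.61 130.23] [ 1.   -0.05]
[566.42 272.86 130.13] [ 1.   -0.05]
[566.31 273.04 130.01] [ 1.   -0.05]
[566.27 273.11 129.97] [ 1.   -0.05]
```

```bash
python3 - <<'E'
from h import *
rv=tool_rv(psu_rot(-0.053),1)
print(ctrl.move_l([566.8,274.2,43],rv,max_speed=80,f_stop=10)); ctrl.wait(.7)
p=snap("low"); s=ctrl.get_state(); print(s["ee_pos"],s["contact_force"],s["clock"])
psu_pose(p,s["ee_pos"][2]-8,-0.053,s["ee_pos"][:2])
crop=p["frame"][90:200,200:350,::-1]; cv2.imwrite("pics/crop2.png",cv2.resize(crop,None,fx=5,fy=5,interpolation=cv2.INTER_NEAREST))
E
```

```text
False
[566.78 274.2   42.96] [ 0.59  0.73 -5.  ] 15.2833
lid fit dz/dx,dz/dy,z [-0.   -0.   41.35] 17986 lug z 3.1355008971050538 [ 57.01 -25.96] [79.85 25.96] lid rect ((-0.7628631591796875, 0.09566116333007812), (63.98248291015625, 108.99456787109375), 89.5390396118164)
```

View pics/crop2.png

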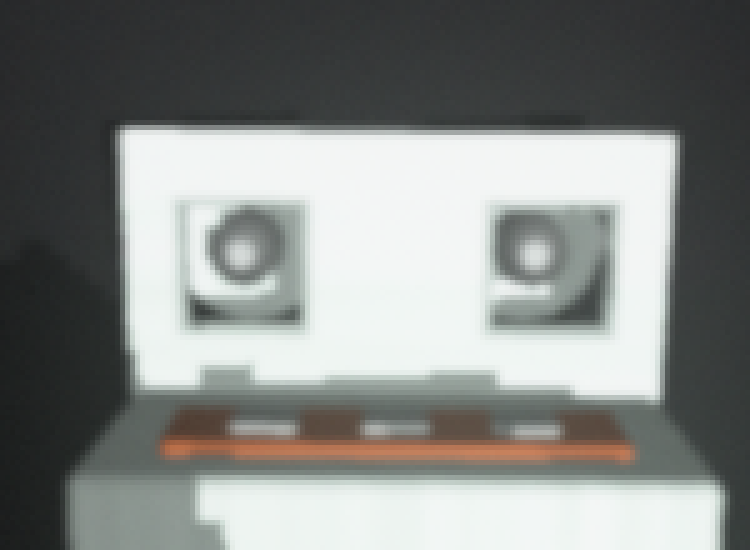

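The low view shows both pin tips inside the lug holes: tips at crop (240,253) and (533,253), hole centres at about (243.5,264.5) and (552,267.5). I'll turn that into a correction.

```bash
python3 - <<'E'
from h import *
p=np.load("pics/low.npy",allow_pickle=True).item(); z=np.array([0,0,1.])
f=lambda a:[(200+x/5-.5,90+y/5-.5) for x,y in a]
H=onplane(p,f([(243.5,264.5),(552,267.5)]),[0,0,38.3],z)
T=onplane(p,f([(240,253),(533,253)]),[0,0,29],z)
B=onplane(p,f([(245,246),(528,246)]),[0,0,25.5],z)
ch=np.load("pics/ch.npy",allow_pickle=True).item()
for n,A in (("hole",H),("tip",T),("base",B)):
    d=A[0]-A[1]; print(n,A[:,:2],"mid",A.mean(0),"L",np.linalg.norm(d),"yaw",np.arctan2(-d[0],d[1]))
# chassis yaw and psu side edges from straight edges: compare psu lid yaw
g=ch["frame"].max(2); m=(g<70).astype(np.uint8); m[:60]=0; m[265:]=0; m[:,:185]=0; m[:,390:]=0
cs=max(cv2.findContours(m,cv2.RETR_EXTERNAL,cv2.CHAIN_APPROX_NONE)[0],key=cv2.contourArea)
W=onplane(ch,cs[:,0],[0,0,50],z); print("chassis rect",cv2.minAreaRect(np.float32(W[:,:2])))
# chassis right wall edges
E
```

```text
hole [[634.19 284.79]
 [632.2  252.89]] mid [633.2  268.84  38.3 ] L 31.96559963284724 yaw -0.06255102209541485
tip [[634.45 285.96]
 [632.76 254.06]] mid [633.6  270.01  29.  ] L 31.93989936594437 yaw -0.0529951949042298
base [[634.83 285.68]
 [633.17 254.31]] mid [634.  270.   25.5] L 31.4093952521344 yaw -0.052997578672768345
chassis rect ((564.5755615234375, 248.519287109375), (226.33950805664062, 247.24502563476562), 86.81494903564453)
```

```bash
python3 - <<'E'
from h import *
rv=tool_rv(psu_rot(-0.046),1); xy=[567.3,274.85]
ctrl.move_l([*xy,42],rv,max_speed=30); ctrl.wait(.5)
hit=ctrl.move_l([*xy,30],rv,max_speed=25,f_stop=8); s=ctrl.get_state(); print(hit,s["ee_pos"],s["contact_force"],s["wrist_torque"])
if not hit:
    hit=ctrl.move_l([*xy,21],rv,max_speed=15,f_stop=8); s=ctrl.get_state(); print(hit,s["ee_pos"],s["contact_force"],s["wrist_torque"],s["clock"])
p=snap("down"); psu_pose(p,15,-0.053,s["ee_pos"][:2])
cv2.imwrite("pics/crop3.png",cv2.resize(p["frame"][90:200,200:350,::-1],None,fx=5,fy=5,interpolation=cv2.INTER_NEAREST))
E
```

```text
False [567.23 274.83  29.82] [-0.01  0.59 -5.74] [ 0.01 -0.02  0.01]
True [567.52 274.91  24.41] [-0.44 -0.58  5.58] [0.03 0.05 0.03] 17.125
lid fit dz/dx,dz/dy,z [ 0.   -0.   42.82] 18023 lug z 4.593886375413007 [ 57.   -25.98] [80.   25.97] lid rect ((-0.19063186645507812, 0.13929367065429688), (63.94993209838867, 109.82735443115234), 89.3753662109375)
```

View pics/crop3.png

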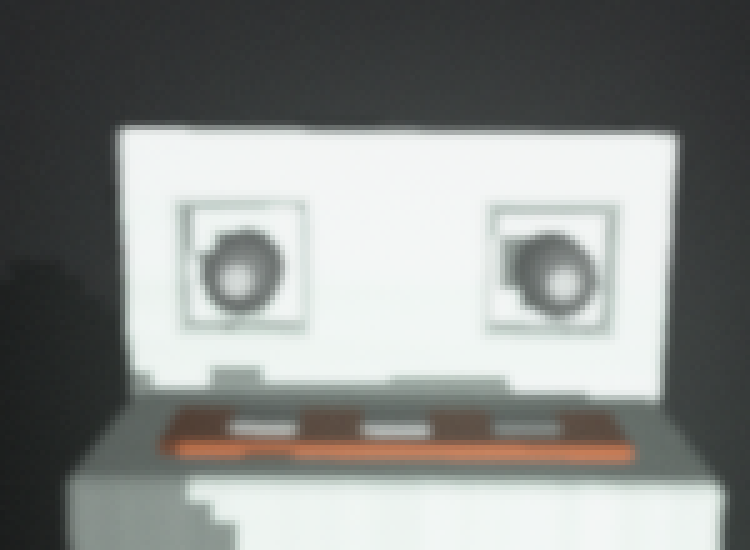

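The pins now stand well inside both holes, with the white shoulders filling the rest and the lid level. I'll press lightly to confirm, release, retreat and check.

```bash
python3 - <<'E'
from h import *
s=ctrl.get_state(); e=s["ee_pos"]; rv=s["tool_rot"]
hit=ctrl.move_l(e-[0,0,2],rv,max_speed=10,f_stop=10); s=ctrl.get_state(); print(hit,s["ee_pos"],s["contact_force"],s["clock"])
ctrl.gripper_to(74); ctrl.wait(.3); s=ctrl.get_state(); print(s["opening"],s["contact_force"],s["grasp_force"])
e=s["ee_pos"]
ctrl.move_l(e+[0,0,60],rv,max_speed=60); ctrl.move_l(e+[0,0,200],rv,max_speed=150); ctrl.wait(.4)
p=snap("end"); s=ctrl.get_state(); print(s["ee_pos"],s["contact_force"],s["clock"])
psu_pose(p,15,-0.053,[566.9,273.6])
for l in ["psu","heatsink"]: print(l,best(l,p))
E
```

```text
False [567.59 274.94  24.39] [-3.88 -1.77  8.07] 17.5917
73.98016562234717 [ 0.23 -0.31  0.66] 0.0
[567.43 274.89 222.01] [ 0.46  0.7  -0.3 ] 20.9083
lid fit dz/dx,dz/dy,z [-0.    0.   42.79] 4030 lug z 4.611301058524077 [ 57.28 -25.98] [79.77 25.6 ] lid rect ((0.9537925720214844, 0.25450706481933594), (108.31736755371094, 56.164737701416016), 0.1949848085641861)
psu [(array([568.1, 273.8,  13.6]), 0.88)]
heatsink [(array([503.2, 170.1,   0.7]), 0.94)]
```

View pics/end.png

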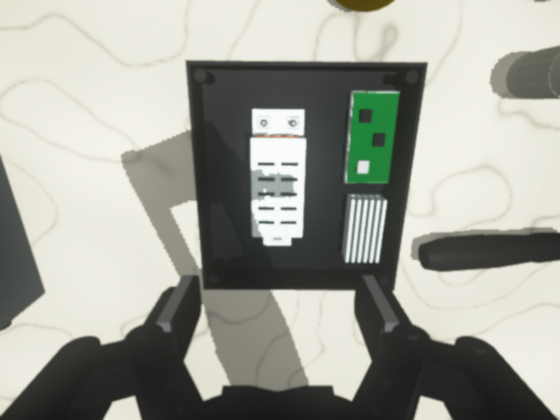

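The unit sits level on the pins at (278,180), gripper clear, heatsink unmoved. One quick check of the depth bias against the chassis floor, then I hand in.

```bash
python3 - <<'E'
from h import *
p=np.load("pics/end.npy",allow_pickle=True).item(); C=cloud(p)
for n,b in (("floor",(150,220,215,240)),("floor2",(120,170,315,338)),("lid",(145,158,262,300)),("lid low",(222,232,265,300)),("table",(20,50,200,300)),("pcb",(120,150,355,360))):
    a=C[b[0]:b[1],b[2]:b[3],2]; print(n,np.median(a),a.std())
f=np.linalg.lstsq
M=psu_rot(-.053); q=(C-[566.9,273.6,15])@M
l=q[(abs(q[...,0])<48)&(abs(q[...,1])<24)&(abs(q[...,2]-42)<10)]
print(1000*f(np.c_[l[:,:2],np.ones(len(l))],l[:,2],rcond=None)[0])
s=q[(q[...,0]<-57)&(q[...,0]>-78)&(abs(q[...,1])<14)&(abs(q[...,2]-4)<9)]; print("single lug z",np.median(s[:,2]),len(s), s[:,2].max())
E
```

```text
floor 4.809287174317717 22.32861836982502
floor2 4.7650626328871795 15.928986287359457
lid 57.73761816241108 0.7413245333822874
lid low 57.745499020953105 17.56370459924474
table 0.8618590369341916 28.10758647179427
pcb 20.86328757335366 29.778408578626088
[   -0.32     0.67 42785.75]
single lug z 4.692637875166895 135 12.939767400978496
```

```bash
python3 -c "
from workcell import ctrl
print(ctrl.close_job())"
```

```text
the job is handed in; nothing more can be done
None
```

The power supply unit is on the three pins in the chassis, two-hole lug on the pair; depth readings show it level and home to within about 1 mm, it has been let go, and the job is handed in at about 21 s. The heatsink is unmoved; the other items were not re-measured.

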